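Release the eccentric lock and dock the sample carriage

ROBOT

A 6-joint arm with a two-finger parallel gripper is mounted at the origin on the work surface. World frame = base frame: x ahead of the robot, y to its left, z up, the work surface at z = 0. Lengths are in m, angles in rad, forces in N, time in s.
With the tool pointing down it reaches from about 0.375 to 0.925 m from the base axis. Payload 5.7 kg.
Tool frame: the origin (TCP) lies between the finger pads; the fingertips stand 19 mm ahead of it and the grasp point (between the pads) is the TCP; z points along the fingers, y is the line along which they close (so a half turn about z gives the same grasp; the last joint's range is limited). The gripper opens to 85 mm and grips with 20 to 120 N. Pads are 22 mm wide; open, the fingers measure 114 mm over their backs; the gripper's body (76 mm by 85 mm) begins 54 mm behind the grasp point. The pads swing forward as they close: fully open they stand 13 mm farther back than shut.
Start: joints at [-1.381, 0.359, 1.51, -0, 1.272, -0.115], TCP at [0.18, -0.572, 0.25] pointing down, gripper open.
Joint ranges: [-2.97, 2.97], [-1.01, 2.36], [0.21, 2.38], [-0.96, 4.11], [0.2, 2.71], [-2.98, 2.98]. Speed limits (rad/s): [2.39, 2.39, 3.14, 3.14, 3.14, 3.14].

INTERFACE

Orientations are given as [roll, pitch, yaw] about the fixed x, y, z axes, in that order (R = Rz(yaw) Ry(pitch) Rx(roll)).
In Python, from bench import arm gives the robot as it stands.
- The arm moves only by the tool apply_moves, never from a script. Its argument "commands" is a list of rows, each a list of 7 numbers: the finger opening in mm, from 0 to 85.4, then the shift along the tool's x, y, z in mm, then the turn, a rotation vector about the tool's x, y, z in degrees. A call has 1 to 12 rows; each row shifts and turns the commanded pose from where the row before left it, along the tool's axes as they then stand; what a row does not reach is not made up. A row lasts 1/10 s, in which the tool goes at most 50 mm and 8.59 degrees, less where a joint would pass 70% of its speed; a pose out of reach is approached as far as the arm can. A call with a gripper value outside its range is refused whole. The fingers move at their own pace and stop on an object; "force" is the grip in N (left out, the last holds). Time passes only in rows, so rows that do not move let the fingers close. It gives the time, the measured TCP pose, the force, the opening and the grip force at its end, in the units of the state.
- arm.read_state(): the state, without advancing time (a new reading comes with each control period).
- arm.capture(name): name is "scene" or "top" or "wrist"; returns a dict with "image" (400x640x3 uint8, blue, green, red), "intrinsics" (3x3 intrinsics, pixels), "pose" (4x4, takes a point from camera to world coordinates); the wrist camera has in their place "T_tool_cam" (4x4, takes a point from camera to tool coordinates, whose origin is the TCP and whose axes are the flange's). Camera axes: x right, y down, z forward; pixel columns grow to the right and rows downward; lengths in m; the calibration is good to about 2 mm. A picture is of the moment at which its call begins: read the wrist's pose just before it. There is no depth.
- arm.sign_off(): hands the job in; it is judged then, once.
Trained networks look in the newest picture that a camera, given by its name, has taken for a name from the list of things; names that differ only in an ending like _2 or _b are one class to them, and where a whole thing is asked for, a point or a joint stands for the part that bears it (a point fixed in the world has none). Each returns a list of dicts, best first, with "confidence" (0 to 1); they miss things now and then, are a little off and sometimes report something else, mostly with a low value. They report only what shows in the picture. A call takes as long as a camera call. They do not tell look-alikes from the thing itself.
- arm.look_for(query, camera): "location" ([x, y, z] in m, in the coordinates of the camera as it stood for that picture, good to about 4 mm: the middle of the surface that is visible of it).
The state is a dict: "clock": time; "joint_pos": joint angles; "joint_vel": joint speeds; "tau": joint torques, N m; "ee_pos": TCP position; "orientation": TCP orientation; "wrist_force": force on the tool from outside, world axes, zero at the start; "wrist_torque": the same for the moment, N m; "gripper_width": opening from 0.0 (shut) to 1.0 (fully open); "gripper_force": force on a finger pad.
Only numpy, scipy, OpenCV 4.12 (cv2) and the standard library are available. Lean on these libraries where they do the work, as an engineer would, in place of code of your own. Each camera call takes 0.05 s, during which the arm holds its last target. There are 200 camera calls.

TASK

Swing the lever of the eccentric cam round until the cam's low point faces the carriage's roller (the lever then points straight ahead, away from the carriage along the rails), and only then gently push the carriage by its push plate along its rails, fully home, so that the jar it carries stands beside the sensor head. Push with the fingers only, do not touch or lift the jar, and leave everything else on the bench where it stands.

Things in the scene. Friction and masses are not known exactly. Their poses are not given: they have to be found in the camera images.
- station: Low docking station, fixed: dark steel base plate 12 mm thick (x -140 to +85 mm, y +-50 mm) with two rails (tops 22 mm high, y = +-36 mm). Origin on the bench surface, on the rails' centre line; x axis = the carriage's forward direction, z up. Its place and yaw vary. A white sensor head (50 x 46 mm, 72 mm high) stands on the right, centred at x -31, y -70 mm.
- carriage (a joint): Travel of the aluminium carriage along the station's +x (m): 0 fully back, 0.050 fully home against its stop; about 2 N of friction, no spring. Starts at 0 to 4 mm. Deck 68 x 60 mm, centre at station x = -85 mm + travel, top 24 mm high; a nose at the front ends in an 18 mm roller that meets the cam's rim: it cannot get home unless the cam's low point faces it.
- push_plate (a point): Centre of the rear face of the carriage's upright push plate (60 mm wide, 6 mm thick, from 20 to 66 mm above the bench); 45 mm above the bench, at station x = -119 mm + travel, y 0. Axes as the station's. Push it towards station +x.
- cam (a joint): Angle of the eccentric cam about its upright pivot (rad): 0 = low point faces the roller and the lever points along station +x, away from the carriage; positive = lever swung to the left (counter-clockwise from above), at pi/2 it points to station +y. Starts between 1.5 and 2.15; turns from -0.7 to 2.35 without a stop or detent at 0. Stiff: about 0.3 Nm (5 N at the post), stays where it is left.
- cam_pivot (a point): The pivot axis of the cam, 34 mm above the bench, at station x 39.5 mm, y 0. x axis along the lever. The cam is a steel disc of 60 mm diameter, 20 to 34 mm above the bench, its centre 14 mm from the pivot towards the lever, so its low point lies opposite the lever. A boss of 20 mm diameter stands on the pivot to 50 mm.
- lever_post (a point): A point on the axis of the upright black finger post at the end of the lever, 62 mm from the pivot, 60 mm above the bench. Post 14 mm in diameter, from 34 to 82 mm high; the flat lever bar (12 mm wide, 34 to 43 mm high) joins it to the pivot. Push the post sideways.
- sample_mid (a point): Centre of the loose capped glass jar (43 mm diameter, 56 mm high, its foot 24 mm and its top 80 mm above the bench), standing in the carriage's nest (walls to 38 mm high) with about 2.5 mm play, 36 mm ahead of the push plate's rear face. Not to be touched or lifted.
- vial: Bystander: small amber capped vial, 28 mm diameter, 50 mm high, left of the station's rear. Origin at the centre of its underside.
- dropper: Bystander: white bottle, 32 mm diameter, 60 mm high, right of the cam. Origin at the centre of its underside.
- pen: Bystander: white marker pen with a black cap, 113 mm long, lying right of the station's rear. Origin at its underside, mid-length.
- tip_box: Bystander: grey box with a clear lid, 122 x 84 mm, 67 mm high, on the left of the bench. Origin at the centre of its underside.
- tube_rack: Bystander: orange tube rack, 90 x 200 mm, with capped tubes up to 104 mm high, on the right. Origin at the centre of its underside.
- timer: Bystander: flat white timer, 65 x 65 mm, 20 mm high, on the right near the robot. Origin at the centre of its underside.
- media: Bystander: amber bottle, 76 mm diameter, 150 mm high, left, beyond the grey box. Origin at the centre of its underside.
Things that resemble listed ones, but are neither listed nor needed, are in the scene too. Leave any turquoise or yellow look-alike of the part that bears sample_mid alone.

How it is judged:
By the outcome, as a careful person would: the job done as asked, in the order asked, and still so for the second after the job is handed in, with the robot touching nothing.
It also fails if it takes over 51 s, if anything falls off the work surface, if the arm or the gripper's body presses on something with over 40 N, if the wrist force passes 120 N, or if a joint passes its speed limit or range.

## Working session

There is one attempt and no reset: what is moved stays moved. The work goes in short steps, Python scripts to look and compute and a tool call to move; the robot and the scene stay as the last step left them, time stands still between calls to the robot, and variables do not carry over. Pictures are saved under pics/ and viewed, at most 10 in all, crops included, and the job is handed in when it is done.

Besides the shell and the picture viewer there is one more tool, called by a JSON object that holds its "method" and its "body". apply_moves: Moves the arm, as the interface text tells. Its arguments: {"type":"object","properties":{"commands":{"type":"array"},"force":{"type":"number"}},"required":["commands"]}

```bash
mkdir -p pics; ls; cat > h.py <<'E'
import numpy as np, cv2
from bench import arm
def snap(cam,fn):
    s=arm.read_state(); c=arm.capture(cam); cv2.imwrite('pics/'+fn,c['image']); return s,c
def look(cam,c,names):
    for n in names:
        for d in arm.look_for(n,cam)[:3]:
            p=c['pose']@np.r_[d['location'],1]; print(n,round(d['confidence'],2),np.round(p[:3]*1000))
E
python3 - <<'E'
from h import *
for cam in ('top','scene'):
    s,c=snap(cam,cam+'0.png'); print(cam,c['intrinsics'].tolist(),np.round(c['pose'],3).tolist())
    look(cam,c,['station','push_plate','cam_pivot','lever_post','sample_mid','vial','dropper','pen','carriage','cam'])
print(s)
E
```

```text
pics
top [[429.42093582823617, 0.0, 322.6096260935812], [0.0, 429.42093582823617, 191.84930522850152], [0.0, 0.0, 1.0]] [[0.028, -0.992, 0.121, 0.398], [-1.0, -0.028, 0.001, -0.012], [0.003, -0.121, -0.993, 1.319], [0.0, 0.0, 0.0, 1.0]]
station 0.97 [559. -65.  12.]
station 0.58 [ 619. -397.   42.]
push_plate 0.74 [509. -45.  32.]
cam_pivot 0.54 [633. -55.  35.]
lever_post 0.75 [462. 361.  66.]
lever_post 0.74 [631. -51.  35.]
sample_mid 0.74 [432.  68.  59.]
sample_mid 0.53 [393. -60.  58.]
sample_mid 0.42 [515. -37.  81.]
vial 0.53 [544.  54.  53.]
dropper 0.56 [ 632. -174.   43.]
pen 0.49 [ 464. -173.   10.]
pen 0.42 [561. -66.  16.]
carriage 0.55 [509. -45.  29.]
cam 0.63 [630. -55.  35.]
scene [[487.77786587430256, 0.0, 321.2824326441426], [0.0, 487.77786587430256, 201.24176048376464], [0.0, 0.0, 1.0]] [[-0.881, 0.402, -0.249, 0.861], [0.473, 0.763, -0.442, 0.512], [0.012, -0.507, -0.862, 1.101], [0.0, 0.0, 0.0, 1.0]]
station 0.6 [568. -51.  23.]
push_plate 0.61 [519. -22.  34.]
cam_pivot 0.77 [636. -51.  32.]
lever_post 0.66 [632. -53.  37.]
sample_mid 0.89 [518. -30.  80.]
sam
[... 262 characters left out ...]
.]
{'clock': 0.55, 'joint_pos': array([-1.38110460e+00,  3.58799194e-01,  1.51042638e+00, -1.48539406e-05,
        1.27250356e+00, -1.15113243e-01]), 'joint_vel': array([ 0.00046281,  0.00091782, -0.00087317,  0.00026797, -0.00064092,
        0.00012405]), 'tau': array([-9.59840872e-04, -5.27213359e+01, -2.78859204e+01, -2.98181621e-04,
        2.73718360e-03, -2.62034678e-05]), 'ee_pos': array([ 0.18003586, -0.57230418,  0.2502572 ]), 'orientation': array([-3.14145545e+00, -1.57191185e-06,  3.04809333e-01]), 'wrist_force': array([ 0.0315215 ,  1.01825521, -1.06751664]), 'wrist_torque': array([-0.02372567, -0.02763374,  0.00518134]), 'gripper_force': 0.0, 'gripper_width': 1.0022069997910774}
```

```bash
python3 - <<'E'
import cv2
a=cv2.imread('pics/top0.png')[90:290,200:467]; cv2.imwrite('pics/t1.png',cv2.resize(a,(800,600),interpolation=cv2.INTER_CUBIC))
a=cv2.imread('pics/scene0.png'); print(a.shape)
E
```

```text
(400, 640, 3)
```

View pics/t1.png

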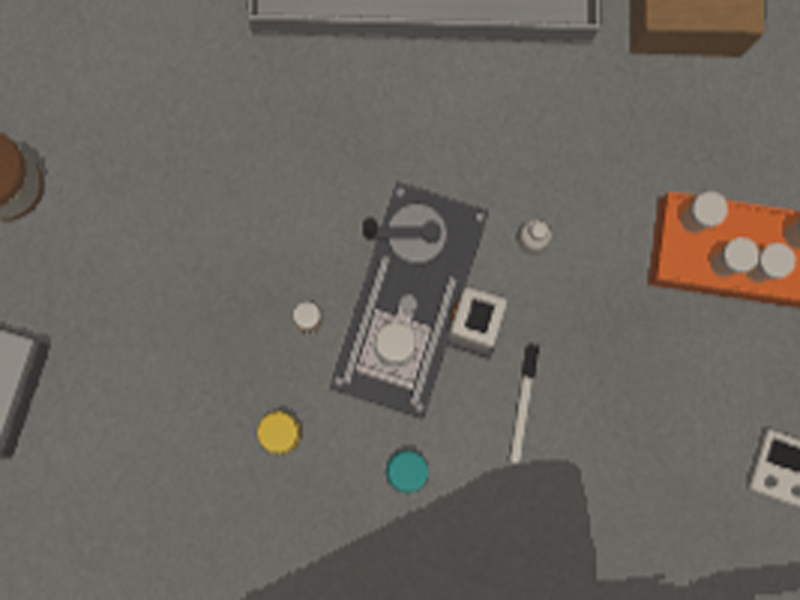

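View pics/scene0.png

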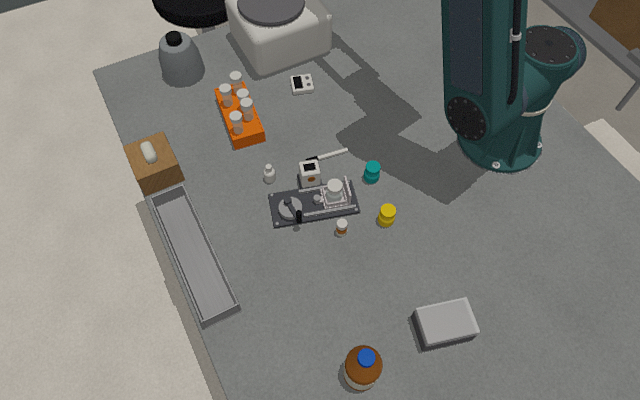

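The top view shows the base plate corners at crop (398,183), (488,210), (422,415) and (332,388). The lever post is at (370,229), pointing left, and the teal and yellow look-alikes sit behind the station. I'll get a rough pose first, then a close wrist look.

```bash
cat >> h.py <<'E'
def ray(K,T,uv,z):
    d=T[:3,:3]@np.linalg.solve(K,[uv[0],uv[1],1]); o=T[:3,3]; return o+d*(z-o[2])/d[2]
def Rw(s):
    from scipy.spatial.transform import Rotation as R
    return R.from_euler('xyz',s['orientation']).as_matrix()
def go(s,p): # shift in tool axes (mm) to world p
    return np.round(Rw(s).T@(np.array(p)-s['ee_pos'])*1000,1)
E
python3 - <<'E'
from h import *
c=arm.capture('top');K=c['intrinsics'];T=c['pose']
f=lambda u,v,z:ray(K,T,(200+(u+.5)/800*267-.5,90+(v+.5)/3-.5),z)
P=[f(u,v,.012) for u,v in((398,183),(488,210),(422,415),(332,388))]
print(np.round(P,3)); ctr=np.mean(P,0); a=(P[0]+P[1]-P[2]-P[3]); yaw=np.arctan2(a[1],a[0]); print(yaw,[np.linalg.norm(P[i]-P[(i+1)%4]) for i in range(4)])
o=ctr[:2]+.0275*np.array([np.cos(yaw),np.sin(yaw)]);print('origin',o)
print('post',f(370,229,.06),'top82',f(370,225,.082))
w=arm.capture('wrist');print(w['T_tool_cam'].round(3).tolist(),w['intrinsics'].tolist())
s=arm.read_state();print(go(s,[.50,-.06,.40]))
E
```

```text
[[ 0.687 -0.038  0.012]
 [ 0.661 -0.132  0.012]
 [ 0.449 -0.069  0.012]
 [ 0.473  0.023  0.012]]
-0.2846567185219994 [np.float64(0.09712377709403303), np.float64(0.2219904322236199), np.float64(0.09524917470738871), np.float64(0.22247886017837332)]
origin [ 0.59405653 -0.06182692]
post [ 0.62923704 -0.01091069  0.06      ] top82 [ 0.62915068 -0.01082375  0.082     ]
[[-0.0, -0.962, -0.274, 0.069], [1.0, -0.0, 0.001, -0.001], [-0.001, -0.274, 0.962, -0.125], [0.0, 0.0, 0.0, 1.0]] [[335.35187007317955, 0.0, 320.60262162243913], [0.0, 335.35187007317955, 203.53154849989528], [0.0, 0.0, 1.0]]
[ 459.  -392.7 -149.7]
```

{"method": "apply_moves", "body": {"commands": [[0, 36, -24, -1, 0, 0, 0], [0, 36, -24, -1, 0, 0, 0], [0, 36, -24, -1, 0, 0, 0], [0, 36, -24, -1, 0, 0, 0], [0, 36, -24, -1, 0, 0, 0], [0, 36, -24, -1, 0, 0, 0], [0, 36, -24, -1, 0, 0, 0], [0, 36, -24, -1, 0, 0, 0], [0, 36, -24, -1, 0, 0, 0], [0, 36, -24, -1, 0, 0, 0], [0, 36, -24, -1, 0, 0, 0], [0, 36, -24, -1, 0, 0, 0]]}}

```text
clock: 2.4
ee_pos: [0.5067, -0.1664, 0.2626]
orientation: [3.141, -0.0, 0.305]
wrist_force: [-0.0, -0.6, -0.2]
gripper_width: 0.004
gripper_force: 0.0
```

{"method": "apply_moves", "body": {"commands": [[0, 36, -24, -1, 0, 0, 0], [0, 36, -24, -1, 0, 0, 0], [0, 36, -24, -1, 0, 0, 0], [0, 0, 0, 0, 0, 0, 7], [0, 0, 0, 0, 0, 0, 7], [0, 0, 0, 0, 0, 0, 7], [0, 0, 0, 0, 0, 0, 7], [0, 0, 0, 0, 0, 0, 5.8], [0, 0, 0, 0, 0, 0, 0], [0, 0, 0, 0, 0, 0, 0]]}}

```text
clock: 3.4
ee_pos: [0.5871, -0.0669, 0.2653]
orientation: [-3.141, 0.0, -0.282]
wrist_force: [-1.0, -0.8, -0.2]
gripper_width: 0.0
gripper_force: 0.0
```

```bash
python3 - <<'E'
from h import *
s,c=snap('wrist','w1.png')
T=np.eye(4);T[:3,:3]=Rw(s);T[:3,3]=s['ee_pos'];c['pose']=T@c['T_tool_cam'];np.savez('w1.npz',T=c['pose'],K=c['intrinsics'])
print(s['clock'],s['ee_pos'],s['orientation'],s['joint_pos'].round(2))
look('wrist',c,['station','push_plate','cam_pivot','lever_post','sample_mid','cam'])
E
```

```text
3.4 [ 0.58709421 -0.0668669   0.26530309] [-3.14149860e+00  9.16392680e-05 -2.82393652e-01] [-0.23  0.33  1.51  0.    1.3   1.62]
station 0.74 [579. -74.  20.]
station 0.27 [544. -50.  33.]
push_plate 0.98 [542. -49.  34.]
cam_pivot 0.56 [632. -55.  33.]
lever_post 0.85 [630. -58.  36.]
sample_mid 0.63 [533. -39.  55.]
cam 0.59 [630. -54.  37.]
```

View pics/w1.png

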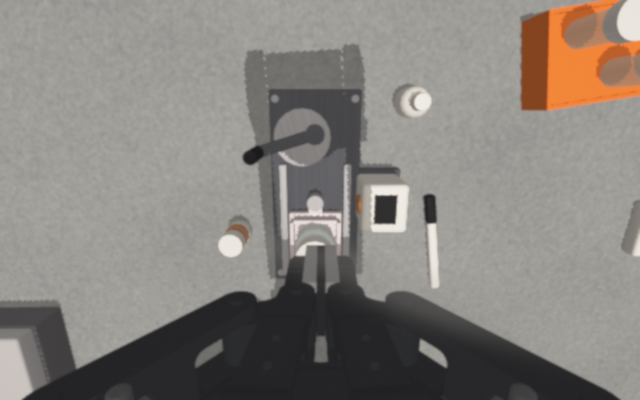

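```bash
python3 - <<'E'
from h import *
d=np.load('w1.npz');K,T=d['K'],d['T']
a=cv2.imread('pics/w1.png')[75:225,220:420]; cv2.imwrite('pics/w1c.png',cv2.resize(a,(800,600),interpolation=cv2.INTER_CUBIC))
for n,uv,z in (('FL',(268,89),.012),('FR',(362,89),.012),('boss',(315,134),.05),('posttop',(249,157),.082),('roller',(315,204),.03)): print(n,ray(K,T,uv,z).round(4))
E
```

```text
FL [ 0.6876 -0.0374  0.012 ]
FR [ 0.6596 -0.1338  0.012 ]
boss [ 0.6309 -0.0736  0.05  ]
posttop [ 0.63   -0.0106  0.082 ]
roller [ 0.5559 -0.0511  0.03  ]
```

View pics/w1c.png

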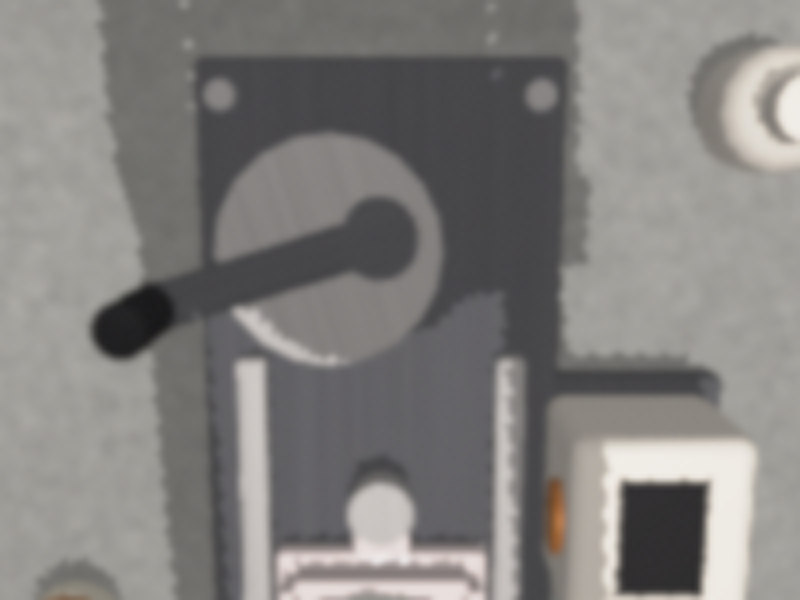

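The close view gives the pivot at about (0.630, -0.073), station yaw about -0.285, the post at (0.6305, -0.011), and so a cam angle of about 1.855. I'll turn the tool to line up with the lever, straddle the post, then swing it.

{"method": "apply_moves", "body": {"commands": [[34, 0, 0, 0, 0, 0, -8.2], [34, 0, 0, 0, 0, 0, -8.2], [34, 0, 0, 0, 0, 0, -8.2], [34, 0, 0, 0, 0, 0, -8.2], [34, 0, 0, 0, 0, 0, -8.2], [34, 0, 0, 0, 0, 0, -8.2], [34, 0, 0, 0, 0, 0, -8.2], [34, 0, 0, 0, 0, 0, -8.2], [34, 0, 0, 0, 0, 0, -8.2], [34, 0, 0, 0, 0, 0, -8.2], [34, 0, 0, 0, 0, 0, -8.2], [34, 0, 0, 0, 0, 0, -8.2]]}}

```text
clock: 4.95
ee_pos: [0.5871, -0.0669, 0.2653]
orientation: [-3.142, -0.0, 1.439]
wrist_force: [0.2, 0.5, -0.4]
gripper_width: 0.401
gripper_force: 0.0
```

{"method": "apply_moves", "body": {"commands": [[34, 0, 0, 0, 0, 0, -8], [34, 28, 22, 25, 0, 0, 0], [34, 28, 22, 25, 0, 0, 0], [34, 0, 0, 30, 0, 0, 0], [34, 0, 0, 20, 0, 0, 0], [34, 0, 0, 0, 0, 0, 0], [34, 0, 0, 0, 0, 0, 0]]}}

```text
clock: 5.65
ee_pos: [0.6311, -0.0109, 0.1655]
orientation: [-3.141, -0.0, 1.572]
wrist_force: [0.8, -1.0, -0.2]
gripper_width: 0.397
gripper_force: 0.0
```

```bash
python3 - <<'E'
from h import *
s,c=snap('wrist','w2.png')
print(s['ee_pos'],s['orientation'],go(s,[.6305,-.011,.07]))
E
```

```text
[ 0.63110252 -0.0108567   0.1654632 ] [-3.14111463e+00 -1.63321396e-04  1.57201228e+00] [-0.2 -0.6 95.5]
```

View pics/w2.png

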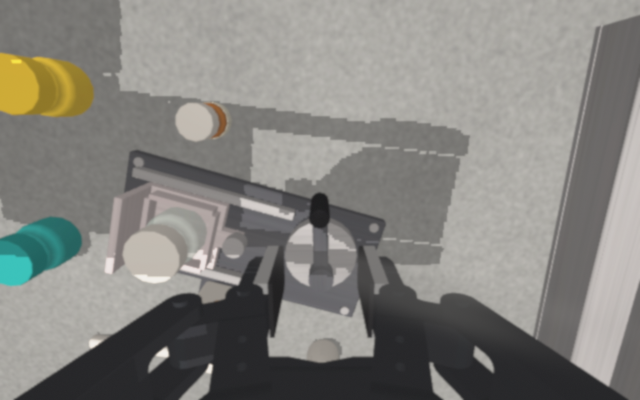

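The post at about (319,205) is centred between the fingers. I'll descend and close to a loose straddle.

{"method": "apply_moves", "body": {"commands": [[34, 0, -0.5, 25, 0, 0, 0], [34, 0, 0, 25, 0, 0, 0], [34, 0, 0, 25, 0, 0, 0], [34, 0, 0, 20, 0, 0, 0], [17, 0, 0, 0, 0, 0, 0], [17, 0, 0, 0, 0, 0, 0], [17, 0, 0, 0, 0, 0, 0], [17, 0, 0, 0, 0, 0, 0]], "force": 20}}

```text
clock: 6.5
ee_pos: [0.6316, -0.011, 0.072]
orientation: [3.139, 0.0, 1.572]
wrist_force: [-0.4, 0.7, 0.9]
gripper_width: 0.202
gripper_force: 0.2
```

{"method": "apply_moves", "body": {"commands": [[17, -0.3, 6.4, 0, 0, 0, 5.9], [17, -0.3, 6.4, 0, 0, 0, 5.9], [17, -0.3, 6.4, 0, 0, 0, 5.9], [17, -0.3, 6.4, 0, 0, 0, 5.9]]}}

```text
clock: 6.9
ee_pos: [0.6544, -0.0155, 0.0713]
orientation: [-3.139, 0.0, 1.156]
wrist_force: [-5.3, 1.1, 4.6]
gripper_width: 0.202
gripper_force: 2.5
```

{"method": "apply_moves", "body": {"commands": [[17, -0.3, 6.4, 0, 0, 0, 5.9], [17, -0.3, 6.4, 0, 0, 0, 5.9], [17, -0.3, 6.4, 0, 0, 0, 5.9], [17, -0.3, 6.4, 0, 0, 0, 5.9], [17, -0.3, 6.4, 0, 0, 0, 5.9], [17, -0.3, 6.4, 0, 0, 0, 5.9], [17, -0.3, 6.4, 0, 0, 0, 5.9], [17, -0.3, 6.4, 0, 0, 0, 5.9], [17, -0.3, 6.4, 0, 0, 0, 5.9], [17, -0.3, 6.4, 0, 0, 0, 5.9], [17, 0, 0, 0, 0, 0, 0]]}}

```text
clock: 8.0
ee_pos: [0.6928, -0.0645, 0.0714]
orientation: [-3.141, -0.001, 0.129]
wrist_force: [-0.1, 0.6, 1.7]
gripper_width: 0.201
gripper_force: 0.9
```

```bash
python3 - <<'E'
from h import *
s=arm.read_state(); y=-.285
P=np.array([.6304,-.0733]);d=s['ee_pos'][:2]-P;print(np.hypot(*d),np.arctan2(d[1],d[0])-y,s['orientation'],s['wrist_force'],go(s,[*(P+.0624*np.array([np.cos(y),np.sin(y)])),.071]))
E
```

```text
0.06305832076592041 0.4251108843288183 [-3.14093312e+00 -8.65454382e-04  1.28756092e-01] [-0.09867943  0.61822185  1.68715979] [-5.9 25.8  0.3]
```

{"method": "apply_moves", "body": {"commands": [[17, -0.4, 6.7, 0, 0, 0, 6], [17, -0.4, 6.7, 0, 0, 0, 6], [17, -0.4, 6.7, 0, 0, 0, 6], [17, -0.4, 6.7, 0, 0, 0, 6], [17, 0, 0.5, 0, 0, 0, 0], [17, 0, 0, 0, 0, 0, 0]]}}

```text
clock: 8.6
ee_pos: [0.6909, -0.0914, 0.0712]
orientation: [-3.141, -0.002, -0.284]
wrist_force: [0.7, 3.5, 2.3]
gripper_width: 0.198
gripper_force: 1.5
```

{"method": "apply_moves", "body": {"commands": [[34, 0, 0, 0, 0, 0, 0], [34, 0, 0, 0, 0, 0, 0], [34, 0, 0, -30, 0, 0, 0], [34, 0, 0, -40, 0, 0, 0], [34, 0, 0, -40, 0, 0, 0], [34, 0, 0, -40, 0, 0, 0], [0, -45, 0, -40, 0, 0, 0], [0, -45, 0, 0, 0, 0, 0], [0, -45, 0, 0, 0, 0, 0], [0, 0, 0, 0, 0, 0, 0], [0, 0, 0, 0, 0, 0, 0]]}}

```text
clock: 9.7
ee_pos: [0.5671, -0.0554, 0.2538]
orientation: [3.141, -0.0, -0.287]
wrist_force: [0.7, -0.2, 0.8]
gripper_width: 0.002
gripper_force: 0.0
```

```bash
python3 - <<'E'
from h import *
s,c=snap('wrist','w3.png')
T=np.eye(4);T[:3,:3]=Rw(s);T[:3,3]=s['ee_pos'];T=T@c['T_tool_cam'];np.savez('w3.npz',T=T,K=c['intrinsics'])
print(s['clock'],s['ee_pos'],s['orientation'])
a=c['image'][40:265,170:470]; cv2.imwrite('pics/w3c.png',cv2.resize(a,(800,600),interpolation=cv2.INTER_CUBIC))
E
```

```text
9.7 [ 0.56708811 -0.05536504  0.25379055] [ 3.14114323e+00 -2.82325762e-04 -2.87377928e-01]
```

View pics/w3c.png

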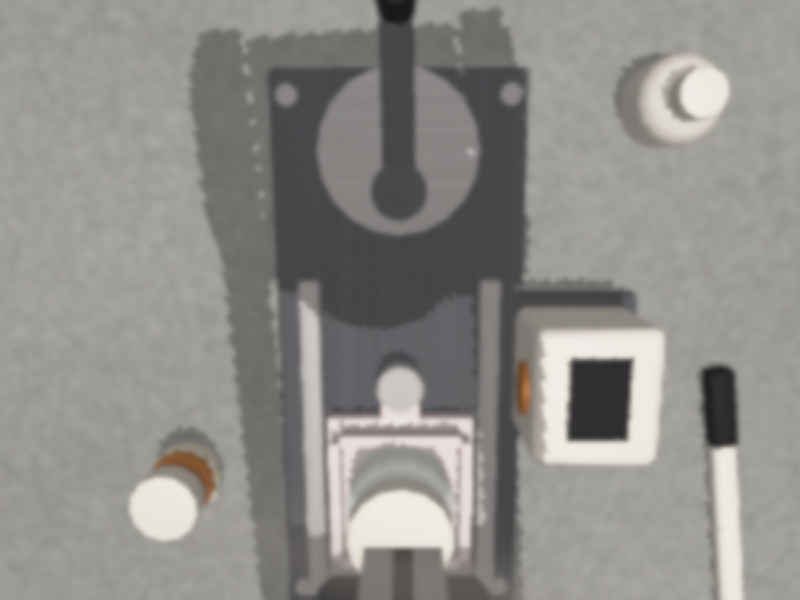

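The lever now points straight ahead. Bar, boss at (399,192), cam centre at (398,150) and roller at (400,388) are in line, so the cam is at about 0. Next I'll go behind the push plate.

{"method": "apply_moves", "body": {"commands": [[0, -43, 0, 0, 0, 0, 0], [0, -43, 0, 0, 0, 0, 0], [0, -43, 0, 0, 0, 0, 0], [0, 0, 0, 40, 0, 0, 0], [0, 0, 0, 40, 0, 0, 0], [0, 0, 0, 0, 0, 0, 0], [0, 0, 0, 0, 0, 0, 0]]}}

```text
clock: 10.45
ee_pos: [0.4455, -0.0191, 0.1737]
orientation: [3.141, 0.001, -0.289]
wrist_force: [0.1, -0.4, 0.9]
gripper_width: -0.002
gripper_force: 0.0
```

```bash
python3 - <<'E'
from h import *
s,c=snap('top','top2.png'); s,w=snap('wrist','w4.png')
print(s['ee_pos'],s['orientation'])
y=-.285;R=np.array([[np.cos(y),-np.sin(y)],[np.sin(y),np.cos(y)]])
o=np.array([.6304,-.0733])-.0395*R[:,0];print('station xy',R.T@(s['ee_pos'][:2]-o),go(s,[*(o-R[:,0]*.155),.056]))
t=cv2.resize(c['image'][150:250,280:380],(400,400),interpolation=cv2.INTER_CUBIC)
cv2.imwrite('pics/v4.png',np.hstack([t,cv2.resize(w['image'][:,120:520],(400,400))]))
E
```

```text
[ 0.44637436 -0.01928895  0.17456293] [-3.14147547e+00 -1.39520913e-03 -2.88545115e-01]
station xy [-1.52287962e-01  9.21485441e-05] [-2.900e+00  1.000e-01  1.186e+02]
```

View pics/v4.png

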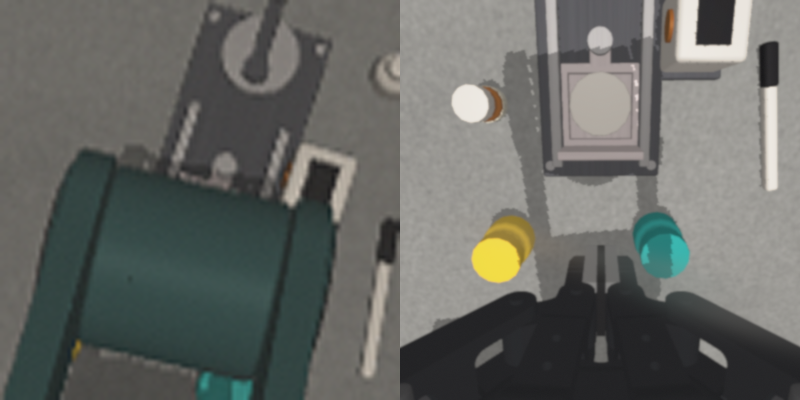

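Path is clear: the teal jar lies behind and to the right of the fingers' descent, and the push plate is ahead. Descending.

{"method": "apply_moves", "body": {"commands": [[0, 0, 0, 30, 0, 0, 0], [0, 0, 0, 30, 0, 0, 0], [0, 0, 0, 30, 0, 0, 0], [0, 0, 0, 28, 0, 0, 0], [0, 0, 0, 0, 0, 0, 0], [0, 0, 0, 0, 0, 0, 0]]}}

```text
clock: 11.15
ee_pos: [0.4457, -0.019, 0.0565]
orientation: [-3.141, -0.001, -0.289]
wrist_force: [-0.6, -1.3, 0.8]
gripper_width: 0.001
gripper_force: 0.0
```

{"method": "apply_moves", "body": {"commands": [[0, 5, 0, 0, 0, 0, 0], [0, 5, 0, 0, 0, 0, 0], [0, 3, 0, 0, 0, 0, 0], [0, 2, 0, 0, 0, 0, 0], [0, 2, 0, 0, 0, 0, 0], [0, 2, 0, 0, 0, 0, 0], [0, 0, 0, 0, 0, 0, 0]]}}

```text
clock: 11.85
ee_pos: [0.4629, -0.0242, 0.0555]
orientation: [-3.141, -0.0, -0.289]
wrist_force: [0.0, 0.2, 0.1]
gripper_width: -0.001
gripper_force: 0.0
```

{"method": "apply_moves", "body": {"commands": [[0, 1.5, 0, 0, 0, 0, 0], [0, 1.5, 0, 0, 0, 0, 0], [0, 1.5, 0, 0, 0, 0, 0], [0, 1.5, 0, 0, 0, 0, 0], [0, 1.5, 0, 0, 0, 0, 0], [0, 1.5, 0, 0, 0, 0, 0], [0, 1.5, 0, 0, 0, 0, 0], [0, 1.5, 0, 0, 0, 0, 0]]}}

```text
clock: 12.65
ee_pos: [0.4737, -0.0274, 0.0554]
orientation: [-3.142, 0.001, -0.289]
wrist_force: [-1.9, 1.0, 0.2]
gripper_width: 0.003
gripper_force: 1.1
```

{"method": "apply_moves", "body": {"commands": [[0, 1.5, 0, 0, 0, 0, 0], [0, 2, 0, 0, 0, 0, 0], [0, 2, 0, 0, 0, 0, 0], [0, 2, 0, 0, 0, 0, 0], [0, 2, 0, 0, 0, 0, 0], [0, 2, 0, 0, 0, 0, 0], [0, 2, 0, 0, 0, 0, 0]]}}

```text
clock: 13.35
ee_pos: [0.4871, -0.0314, 0.0554]
orientation: [-3.141, 0.0, -0.289]
wrist_force: [-1.7, 2.3, -1.9]
gripper_width: 0.001
gripper_force: 1.1
```

{"method": "apply_moves", "body": {"commands": [[0, 2, 0, 0, 0, 0, 0], [0, 2, 0, 0, 0, 0, 0], [0, 2, 0, 0, 0, 0, 0], [0, 2, 0, 0, 0, 0, 0], [0, 2, 0, 0, 0, 0, 0], [0, 2, 0, 0, 0, 0, 0], [0, 2, 0, 0, 0, 0, 0], [0, 2, 0, 0, 0, 0, 0], [0, 2, 0, 0, 0, 0, 0], [0, 2, 0, 0, 0, 0, 0], [0, 2, 0, 0, 0, 0, 0]]}}

```text
clock: 14.45
ee_pos: [0.5083, -0.0377, 0.0555]
orientation: [-3.141, 0.0, -0.289]
wrist_force: [-1.7, 1.9, -0.5]
gripper_width: 0.001
gripper_force: 1.1
```

{"method": "apply_moves", "body": {"commands": [[0, 1, 0, 0, 0, 0, 0], [0, 1, 0, 0, 0, 0, 0], [0, 1, 0, 0, 0, 0, 0], [0, 1, 0, 0, 0, 0, 0]]}}

```text
clock: 14.85
ee_pos: [0.512, -0.0388, 0.0556]
orientation: [-3.141, -0.0, -0.289]
wrist_force: [-1.4, 2.1, -0.1]
gripper_width: 0.002
gripper_force: 1.0
```

{"method": "apply_moves", "body": {"commands": [[0, 1, 0, 0, 0, 0, 0], [0, 1, 0, 0, 0, 0, 0]]}}

```text
clock: 15.05
ee_pos: [0.514, -0.0394, 0.0556]
orientation: [-3.141, -0.0, -0.289]
wrist_force: [-0.8, 2.7, -0.1]
gripper_width: -0.002
gripper_force: 1.0
```

{"method": "apply_moves", "body": {"commands": [[0, 1, 0, 0, 0, 0, 0], [0, 0.5, 0, 0, 0, 0, 0]]}}

```text
clock: 15.25
ee_pos: [0.5155, -0.0398, 0.0556]
orientation: [-3.141, -0.0, -0.289]
wrist_force: [-0.8, 2.1, 0.5]
gripper_width: -0.0
gripper_force: 1.0
```

{"method": "apply_moves", "body": {"commands": [[0, 0.7, 0, 0, 0, 0, 0], [0, 0.7, 0, 0, 0, 0, 0]]}}

```text
clock: 15.45
ee_pos: [0.5163, -0.0401, 0.0555]
orientation: [-3.142, 0.001, -0.289]
wrist_force: [-4.3, 2.3, 2.8]
gripper_width: 0.0
gripper_force: 2.2
```

{"method": "apply_moves", "body": {"commands": [[0, 0.7, 0, 0, 0, 0, 0], [0, 0.5, 0, 0, 0, 0, 0]]}}

```text
clock: 15.65
ee_pos: [0.5163, -0.0401, 0.0554]
orientation: [3.142, 0.003, -0.289]
wrist_force: [-5.3, 3.4, 5.0]
gripper_width: -0.001
gripper_force: 3.3
```

The force rose and motion stopped at about 50 mm of travel. One slight press more, then I'll retreat and check.

{"method": "apply_moves", "body": {"commands": [[0, 0.7, 0, 0, 0, 0, 0], [0, 0.5, 0, 0, 0, 0, 0]]}}

```text
clock: 15.85
ee_pos: [0.5164, -0.0402, 0.0553]
orientation: [3.141, 0.005, -0.289]
wrist_force: [-8.0, 3.6, 6.1]
gripper_width: 0.002
gripper_force: 4.5
```

{"method": "apply_moves", "body": {"commands": [[0, -4, 0, 0, 0, 0, 0], [0, -15, 0, 0, 0, 0, 0], [0, -20, 0, 0, 0, 0, 0], [0, -20, 0, 0, 0, 0, 0], [0, 0, 0, 0, 0, 0, 0], [0, 0, 0, -35, 0, 0, 0], [0, 0, 0, -40, 0, 0, 0], [0, 0, 0, -40, 0, 0, 0], [0, 0, 0, -40, 0, 0, 0], [0, 0, 0, 0, 0, 0, 0], [0, 0, 0, 0, 0, 0, 0]]}}

```text
clock: 16.95
ee_pos: [0.4647, -0.0248, 0.212]
orientation: [-3.141, -0.005, -0.289]
wrist_force: [-0.2, -0.1, -0.8]
gripper_width: -0.005
gripper_force: 0.0
```

```bash
python3 - <<'E'
from h import *
s,c=snap('wrist','w5.png')
T=np.eye(4);T[:3,:3]=Rw(s);T[:3,3]=s['ee_pos'];T=T@c['T_tool_cam'];np.savez('w5.npz',T=T,K=c['intrinsics'])
print(s['clock'],s['ee_pos'])
cv2.imwrite('pics/w5c.png',cv2.resize(c['image'][0:225,170:470],(800,600),interpolation=cv2.INTER_CUBIC))
E
```

```text
16.95 [ 0.46470964 -0.02481022  0.21199728]
```

View pics/w5c.png

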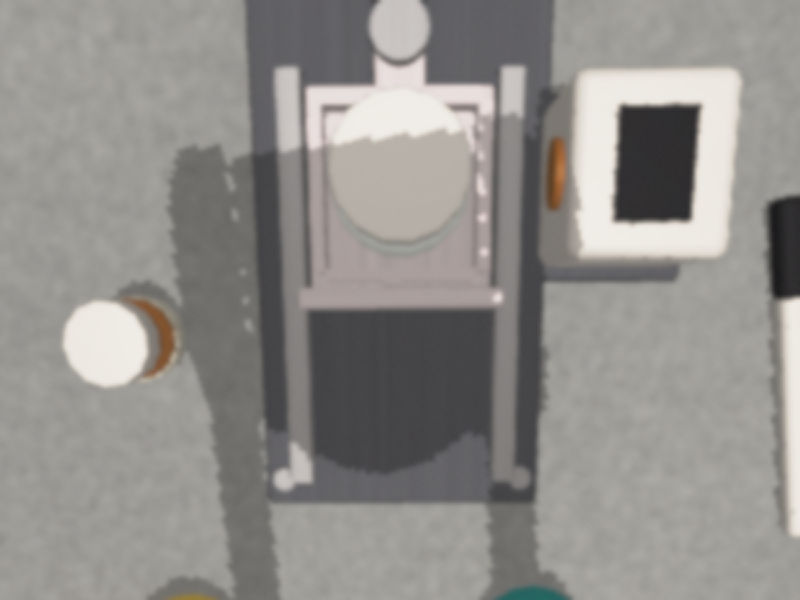

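The carriage is beside the sensor, with the jar upright in its nest. Plate rear edge is at (400,308), base rear edge at (400,502). I'll measure the travel and recheck the cam from a position further ahead.

{"method": "apply_moves", "body": {"commands": [[0, 40, 0, -20, 0, 0, 0], [0, 40, 0, -20, 0, 0, 0], [0, 30, 0, 0, 0, 0, 0], [0, 0, 0, 0, 0, 0, 0], [0, 0, 0, 0, 0, 0, 0]]}}

```text
clock: 17.5
ee_pos: [0.5672, -0.0555, 0.2482]
orientation: [3.141, 0.004, -0.289]
wrist_force: [0.6, 0.3, 0.4]
gripper_width: -0.002
gripper_force: 0.0
```

```bash
python3 - <<'E'
from h import *
d=np.load('w5.npz');f=lambda u,v,z:ray(d['K'],d['T'],(170+u*.375,v*.375),z)
A=f(400,308,.066);B=f(400,502,.012);print('plate station x',-140+1000*np.linalg.norm((A-B)[:2]))
s,c=snap('wrist','w6.png')
print(s['clock'],s['ee_pos'],s['orientation'])
cv2.imwrite('pics/w6c.png',cv2.resize(c['image'][0:225,170:470],(800,600),interpolation=cv2.INTER_CUBIC))
E
```

```text
plate station x -69.23795389742101
17.5 [ 0.56719663 -0.05546071  0.24823033] [ 3.1413625   0.00405868 -0.28894053]
```

View pics/w6c.png

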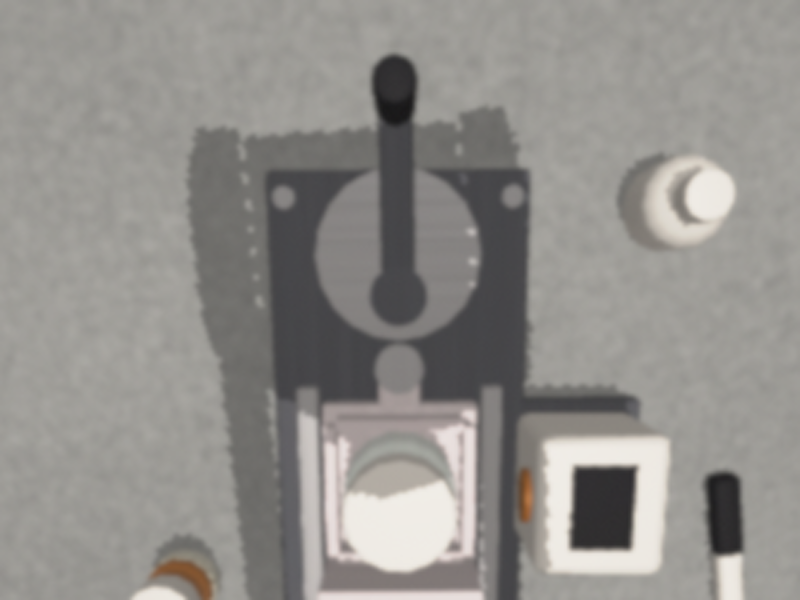

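The push plate measures at station x -69 mm, which is home. The lever is straight ahead (boss at (398,297), post at (395,80)), and the bystanders in view are undisturbed.

```bash
python3 -c "
from bench import arm
print(arm.sign_off())"
```

```text
the job is handed in; nothing more can be done
None
```

The cam lever was swung to straight ahead (about 0.01 rad off by the last picture), then the carriage was pushed fully home with the jar beside the sensor head, and the job was handed in after about 17.5 s on the robot's clock.

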